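# Swap the drawn-out sample tray

### The arm

A 6-joint arm with a two-finger parallel gripper is mounted at the origin on a cart in front of the work surface, level with it; the furniture and walls round the work are solid. World frame = base frame: x ahead of the robot, y to its left, z up, the work surface at z = 0. Lengths are in mm, angles in rad, forces in N, time in s.
With the tool pointing down it reaches from about 350 to 975 mm from the base axis. Payload 7.1 kg.
Tool frame: the origin (TCP) lies midway between the tips of the shut fingers; the grasp point (between the pads) lies 19 mm behind it; z points along the fingers, y is the line along which they close (so a half turn about z gives the same grasp; the last joint's range is limited). The gripper opens to 88 mm and grips with 3 to 60 N. Pads are 20 mm wide; open, the fingers measure 115 mm over their backs; the gripper's body (75 mm by 178 mm) begins 61 mm behind the grasp point.
Start: joints at [-1.172, 0.423, 1.63, -0, 1.089, -0.019], TCP at [253.609, -571.215, 222.675] pointing down, gripper open.
Joint ranges: [-3, 3], [-0.9, 2.11], [0.09, 2.58], [-1.31, 4.45], [0.11, 2.69], [-2.54, 2.54]. Speed limits (rad/s): [2.39, 2.39, 3.01, 3.14, 3.14, 3.14].

### API

Orientations are given as a rotation vector (axis times angle).
In Python, from workcell import ctrl gives the robot as it stands. The module is installed in compiled form; this text tells all that it offers.
- The arm moves only by the tool servo_tool, never from a script. Its argument "increments" is a list of rows, each a list of 7 numbers: the shift along the world's x, y, z in cm, then the turn, a rotation vector about the world's x, y, z in degrees, then the opening, from -1 (shut) to 1 (fully open). A call has 1 to 20 rows; each row is the pose to reach, as a shift and turn from the pose commanded when the call began; what a row does not reach only later rows make up. A row lasts 1/12 s, in which the tool goes at most 41.7 mm and 7.16 degrees, less where a joint would pass 70% of its speed; a pose out of reach is approached as far as the arm can. A call with a gripper value outside its range is refused whole. The fingers move at their own pace and stop on an object; the grip force is fixed at half the most. Time passes only in rows, so rows that repeat a pose let the fingers close. It gives the time, the measured TCP pose, the force, the opening and the grip force at its end, in the units of the state.
- ctrl.get_obs(): the state, without advancing time (a new reading comes with each control period).
- ctrl.get_image(name): name is "scene" or "top" or "wrist"; returns a dict with "image" (480x640x3 uint8, red, green, blue), "fx", "fy", "cx", "cy" (pixels), "extrinsics" (4x4, takes a point from camera to world coordinates); the wrist camera has in their place "tool_from_camera" (4x4, takes a point from camera to tool coordinates, whose origin is the TCP and whose axes are the flange's). Camera axes: x right, y up, looking along -z (the intrinsics and any distortion apply to the point x, -y, -z); pixel columns grow to the right and rows downward; lengths in mm; the calibration is good to about 2 mm. A picture is of the moment at which its call begins: read the wrist's pose just before it. There is no depth.
- ctrl.close_job(): hands the job in; it is judged then, once.
The state is a dict: "t": time; "qpos": joint angles; "qvel": joint speeds; "joint_torque": joint torques, N m; "ee_pos": TCP position; "orientation": TCP orientation; "ft_force": force on the tool from outside, world axes, zero at the start; "moment": the same for the moment, N m; "width": finger opening in mm; "grasp_force": force on a finger pad.
Only numpy, scipy, OpenCV 4.12 (cv2) and the standard library are available. Lean on these libraries where they do the work, as an engineer would, in place of code of your own. Each camera call takes 0.05 s, during which the arm holds its last target. There are 200 camera calls.

### The job

Put the vials away and bring out the bottles: first push the tray with the two clear vials fully home under its hood with your fingertips; then hook a fingertip behind the upturned lip of the other tray, the one with the brown and the white bottle, and draw it out to its stop. Only push and hook: do not grip either lip, touch the front face of the bottle tray's lip, touch the vials, or touch, lift or tip the bottles. Leave the timer, beaker and squeeze tube where they stand.

Things in the scene. Friction and masses are not known exactly. Their poses are not given: they have to be found in the camera images.
- bottle_unit: Fixed bottle unit: grey metal base 255 (x) x 134 (y) mm, rails 29 mm high along both sides, clear dust hood over its rear (x +62 to +129 mm, 137 mm high, open in front). Origin: centre of underside; x points to the hood's closed back, z up; the tray draws out along -x. Both units look alike but for what the trays carry; places may be swapped, yaw within 0.2 rad
- vial_unit: Fixed vial unit: grey metal base 255 (x) x 134 (y) mm, rails 29 mm high along both sides, clear dust hood over its rear (x +62 to +129 mm, 137 mm high, open in front). Origin: centre of underside; x points to the hood's closed back, z up; the tray draws out along -x. Both units look alike but for what the trays carry; places may be swapped, yaw within 0.2 rad
- bottle_tray (a joint): Slide of the white bottle tray along its unit's -x: 0 home under the hood, 0.110 m fully drawn out (hard stops). Starts at 0. Friction about 2.5 N, no spring: it stays where left. Tray underside 10 mm above the worktop; with the tray home the lip's outer face is 17.5 mm to -x of the unit's origin
- vial_tray (a joint): Slide of the white vial tray along its unit's -x: 0 home under the hood, 0.110 m fully drawn out (hard stops). Starts drawn out by 40 to 85 mm. Friction about 2.5 N, no spring: it stays where left. Tray underside 10 mm above the worktop; with the tray home the lip's outer face is 17.5 mm to -x of the unit's origin
- bottle_lip_inner: Inner half of the bottle tray's lip. The lip, an upright plate 8 mm thick, 100 mm wide (y), top 40 mm above the worktop, crosses the tray's front end. Behind it (+x) the tray floor, 16 mm above the worktop, is bare and open above for 74 mm, up to the pocket block. Origin: middle of this half's underside; inner face 2 mm to +x, the lip's outer face 6 mm to -x; x points to the hood
- bottle_lip_outer: Outer half (4 mm thick) of the lip of the bottle tray, on the robot's side. Origin: middle of its underside, level with the tray's underside (10 mm above the worktop); its outer face is 2 mm to -x; x points to the hood
- vial_lip_inner: Inner half of the vial tray's lip. The lip, an upright plate 8 mm thick, 100 mm wide (y), top 40 mm above the worktop, crosses the tray's front end. Behind it (+x) the tray floor, 16 mm above the worktop, is bare and open above for 74 mm, up to the pocket block. Origin: middle of this half's underside; inner face 2 mm to +x, the lip's outer face 6 mm to -x; x points to the hood
- vial_lip_outer: Outer half (4 mm thick) of the lip of the vial tray, on the robot's side. Origin: middle of its underside, level with the tray's underside (10 mm above the worktop); its outer face is 2 mm to -x; x points to the hood
- bottle_pocket0 (a point): Centre of the floor of the bottle tray's left (+y) round pocket, 20 mm above the worktop; the pocket is 12 mm deep, in a 16 mm high block at the rear of the tray, its centre 110 mm to +x of the lip's outer face; moves with the tray
- bottle_pocket1 (a point): Centre of the floor of the bottle tray's right (-y) round pocket, 20 mm above the worktop; the pocket is 12 mm deep, in a 16 mm high block at the rear of the tray, its centre 110 mm to +x of the lip's outer face; moves with the tray
- brown_bottle: Brown bottle with black cap, 42 mm across, 90 mm high, standing loose in the bottle tray's left pocket. Origin: centre of its underside, z up
- white_bottle: White bottle with white cap, 46 mm across, 102 mm high, standing loose in the bottle tray's right pocket. Origin: centre of its underside, z up
- vial_a: Clear open vial, 32 mm across, 70 mm high, held firmly in the vial tray's left pocket and moving with the tray. Origin: centre of its underside, z up
- vial_b: The same kind of vial in the vial tray's right pocket. Origin: centre of its underside, z up
- timer: Flat lab timer, 62x62x18 mm, loose on the worktop in front of and between the units; not to be moved. Origin: centre of its underside
- beaker: Glass beaker, 66 mm across, 67 mm high, loose to the right; not to be moved. Origin: centre of its underside
- tube: White squeeze tube on its cap, 32x43x112 mm, loose to the left; not to be moved. Origin: centre of its underside
Mind the look-alikes: they are no part of the job. What is shaped like the brown_bottle but blue is not meant. Leave any blue look-alike of the white_bottle alone.

How it is judged:
By the outcome, as a careful person would: the job done as asked, in the order asked, and still so for the second after the job is handed in, with the robot touching nothing.
It also fails if it takes over 40 s, if anything falls off the work surface, if the arm or the gripper's body presses on something with over 40 N, if the wrist force passes 120 N, or if a joint passes its speed limit or range.

## Working session

There is one attempt and no reset: what is moved stays moved. The work goes in short steps, Python scripts to look and compute and a tool call to move; the robot and the scene stay as the last step left them, time stands still between calls to the robot, and variables do not carry over. Pictures are saved under pics/ and viewed, at most 10 in all, crops included, and the job is handed in when it is done.

Besides the shell and the picture viewer there is one more tool, called by a JSON object that holds its "api" and its "payload". servo_tool: Moves the arm, as the interface text tells. Its arguments: {"type":"object","properties":{"increments":{"type":"array","items":{"type":"array","items":{"type":"number"}}}},"required":["increments"]}

```bash
mkdir -p pics; cat > h.py <<'E'
import numpy as np, cv2
from workcell import ctrl
def snap(n,f):
    d=ctrl.get_image(n); cv2.imwrite('pics/'+f+'.png',d['image'][:,:,::-1]); np.save('pics/'+f+'.npy',d,allow_pickle=True); return d
def load(f): return np.load('pics/'+f+'.npy',allow_pickle=True).item()
def ray(d,u,v,z):
    E=d['extrinsics']; r=E[:3,:3]@np.array([(u-d['cx'])/d['fx'],-(v-d['cy'])/d['fy'],-1]); o=E[:3,3]
    return o+r*(z-o[2])/r[2]
E
python3 -c "
from h import *
for n in('top','scene'):
    d=snap(n,n+'0'); print([k for k in d], d['fx'],d['extrinsics'].round(2).tolist())
print(ctrl.get_obs())"
```

```text
['image', 'fx', 'fy', 'cx', 'cy', 'extrinsics'] 591.2732487818637 [[-0.02, 0.98, -0.18, 294.12], [-1.0, -0.01, 0.02, 138.12], [0.01, 0.18, 0.98, 1390.0], [0.0, 0.0, 0.0, 1.0]]
['image', 'fx', 'fy', 'cx', 'cy', 'extrinsics'] 503.41111012798086 [[-0.61, 0.38, -0.7, -337.83], [-0.79, -0.27, 0.54, 849.49], [0.02, 0.88, 0.47, 652.23], [0.0, 0.0, 0.0, 1.0]]
{'t': 0.1, 'qpos': array([-1.17202748e+00,  4.23761778e-01,  1.63056987e+00, -4.84925568e-06,
        1.08862623e+00, -1.90194713e-02]), 'qvel': array([-0.00052567, -0.00100572, -0.00168601,  0.00066323,  0.00065687,
        0.00053596]), 'joint_torque': array([ 6.11561118e-04, -5.45608771e+01, -2.74325341e+01,  6.45531085e-02,
        1.86820782e-02, -1.69485827e-05]), 'ee_pos': array([ 253.40911242, -570.78801191,  221.99826437]), 'orientation': array([-3.07198556e+00, -6.51223495e-01,  4.11191538e-04]), 'ft_force': array([ 0.16095117,  0.26943841, -0.98419026]), 'moment': array([-0.00010148,  0.02170961, -0.02440239]), 'grasp_force': 0.0, 'width': 87.57531158129164}
```

View pics/top0.png

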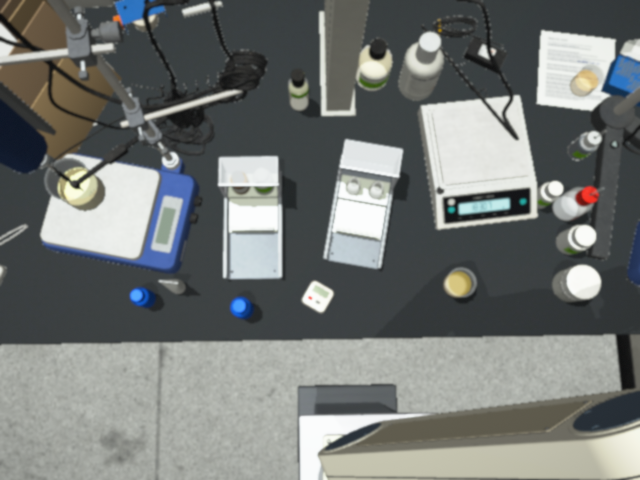

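View pics/scene0.png

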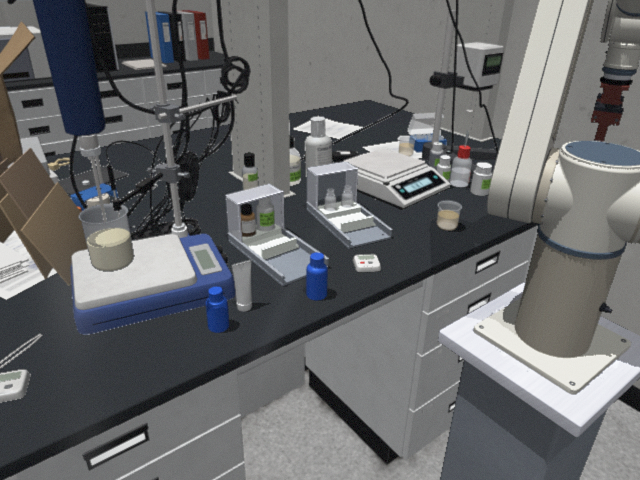

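The top view shows two units. The left one (hood ~(250,175), lip ~(253,234)) holds a brown and a white bottle. The right one (hood ~(370,160), lip ~(357,235)) holds two clear vials. The blue look-alikes are at (241,308) and (140,297), and the timer is at (318,296). I'll enlarge both units to confirm.

```bash
python3 -c "
from h import *
a=load('top0');b=load('scene0')
A=cv2.resize(a['image'][135:325,205:415],None,fx=3.15,fy=3.15,interpolation=2)
cv2.imwrite('pics/c1.png',A[:,:,::-1])
B=cv2.resize(b['image'][150:310,200:400],None,fx=3.7,fy=3.7,interpolation=2)
cv2.imwrite('pics/c2.png',B[:,:,::-1])
"
```

```text
(no output)
```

View pics/c1.png

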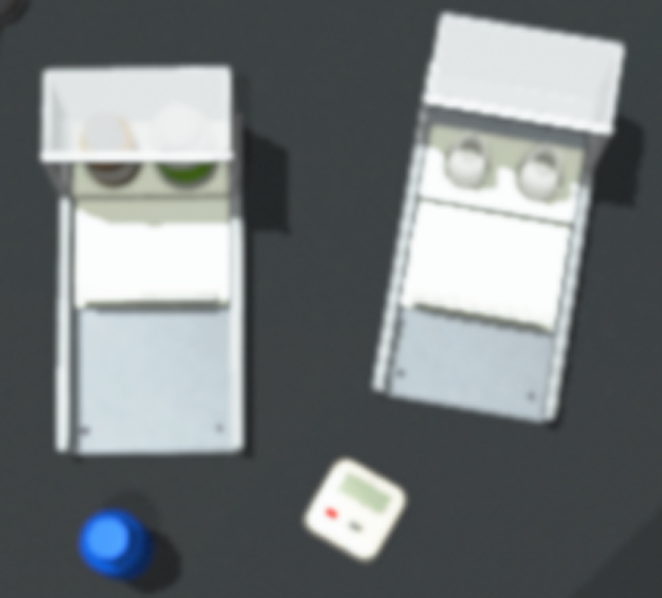

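View pics/c2.png

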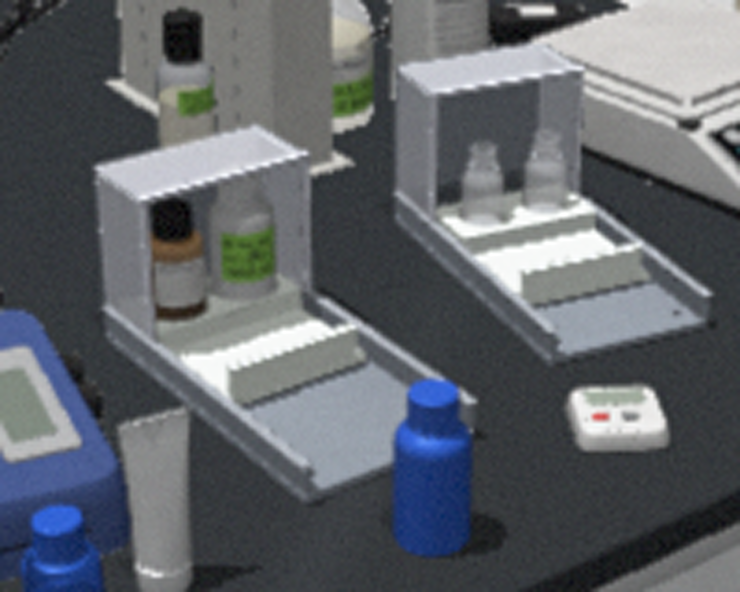

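Confirmed. The left unit has the brown-labelled and white green-labelled bottles, with its tray home. The right unit has two clear vials, with its tray partly out. The blue bottle (crop (115,545)) stands in front of the bottle unit and is not meant. Next I compute the unit poses.

```bash
python3 -c "
from h import *
d=load('top0')
P=lambda u,v,z: ray(d,205+(u-1)/3.15,135+(v-1)/3.15,z)[:2]
for n,f,h,lip in (('B',[(57,450),(243,452)],[(43,68),(232,66),(42,159),(233,157)],[(78,306),(229,305)]),('V',[(374,390),(556,422)],[(443,12),(624,43),(422,103),(611,132)],[(402,306),(551,332)])):
    F=[P(*p,29) for p in f]; H=[P(*p,137) for p in h]; L=[P(*p,40) for p in lip]
    w=lambda a,b:(np.linalg.norm(a-b).round(1), np.arctan2(b[0]-a[0],a[1]-b[1]).round(3))
    print(n,'front',np.round(F,1).tolist(),w(*F)); print('hood',np.round(H,1).tolist(),w(H[0],H[1]),w(H[2],H[3])); print('lip',np.round(L,1).tolist(),w(*L))
    fm=np.mean(F,0); hm=np.mean(H,0); ax=hm-fm; print('axis len (expect 223)',np.linalg.norm(ax).round(1),'yaw',np.arctan2(ax[1],ax[0]).round(4))
    a=ax/np.linalg.norm(ax); o=(fm+127.5*a+hm-95.5*a)/2; lm=np.mean(L,0)
    print('origin',o.round(1),'lip local x',((lm-o)@a).round(1),'lat',((lm-o)@[-a[1],a[0]]).round(1))
print('timer',ray(d,318,296,18),'blue',ray(d,241,305,90),'beaker',ray(d,460,283,67),'tubetop',ray(d,163,284,112),ray(d,187,291,0))
"
```

```text
B front [[462.8, 331.5], [459.4, 195.3]] (np.float64(136.3), np.float64(-0.025))
hood [[719.0, 329.3], [718.9, 196.9], [652.9, 329.1], [652.7, 196.5]] (np.float64(132.4), np.float64(-0.0)) (np.float64(132.6), np.float64(-0.001))
lip [[568.1, 315.8], [567.3, 204.5]] (np.float64(111.3), np.float64(-0.007))
axis len (expect 223) 224.8 yaw -0.0021
origin [589.5 263.2] lip local x -21.8 lat -3.0
V front [[504.0, 98.3], [478.2, -35.6]] (np.float64(136.4), np.float64(-0.19))
hood [[757.1, 47.6], [732.7, -79.8], [690.3, 64.0], [667.6, -67.8]] (np.float64(129.7), np.float64(-0.189)) (np.float64(133.8), np.float64(-0.17))
lip [[564.9, 76.7], [543.8, -33.0]] (np.float64(111.7), np.float64(-0.19))
axis len (expect 223) 224.4 yaw -0.1806
origin [617.3   8.3] lip local x -64.3 lat 2.1
timer [417.8886281  112.13957077  18.        ] blue [394.23578297 282.34777769  90.        ] beaker [ 437.95428857 -207.52150014   67.        ] tubetop [440.36545021 448.4815041  112.        ] [435.86014065 419.05820042   0.        ]
```

{"api": "servo_tool", "payload": {"increments": [[3,8,0,0,0,-5,-1],[6,15,-1,0,0,-10,-1],[9,22,-2,0,0,-15,-1],[12,28,-3,0,0,-20,-1],[14,32,-4,0,0,-25,-1],[16,36,-5,0,0,-30,-1],[18,40,-6,0,0,-34.3,-1],[20,44,-7,0,0,-34.3,-1],[22,48,-7,0,0,-34.3,-1],[24,52,-7,0,0,-34.3,-1],[25,56,-7,0,0,-34.3,-1],[26.5,59.7,-7,0,0,-34.3,-1],[26.5,59.7,-7,0,0,-34.3,-1],[26.5,59.7,-7,0,0,-34.3,-1],[26.5,59.7,-7,0,0,-34.3,-1],[26.5,59.7,-7,0,0,-34.3,-1],[26.5,59.7,-7,0,0,-34.3,-1],[26.5,59.7,-7,0,0,-34.3,-1]]}}

```text
t: 1.6
ee_pos: [518.6, 27.4, 152.2]
orientation: [3.129, -0.278, -0.001]
ft_force: [-0.4, -1.0, 0.1]
width: 0.8
grasp_force: 0.0
```

```bash
python3 -c "
from h import *
o=ctrl.get_obs();d=snap('wrist','w1');print(o['ee_pos'],o['orientation'],d['fx'],d['fy'],d['cx'],d['cy'],d['tool_from_camera'].round(3).tolist())"
```

```text
[518.64779721  27.38097612 152.1775095 ] [ 3.12911064e+00 -2.78233010e-01 -1.31625019e-03] 355.7909205666764 355.7909205666764 327.66959794076865 243.79483065707348 [[0.0, 0.962, 0.273, 74.817], [1.0, -0.0, 0.0, 0.7], [0.0, 0.273, -0.962, -161.146], [0.0, 0.0, 0.0, 1.0]]
```

View pics/w1.png

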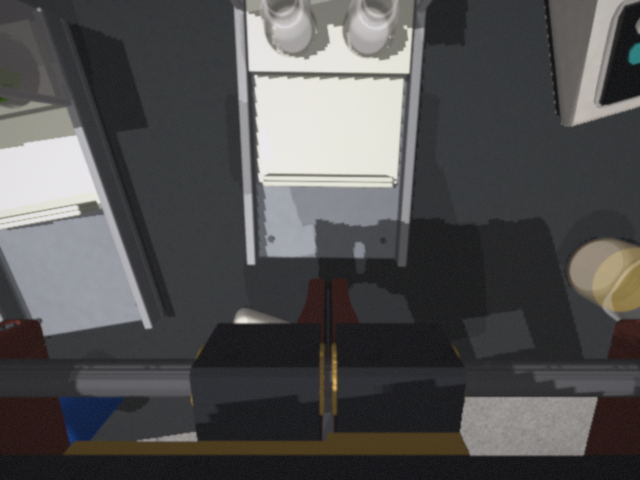

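The wrist view shows the vial tray's lip as a line at rows ~176–187 (cols 260–397), square to the tool. The bottle lip is at the left, ~(0,220)–(78,208). I'll refine both.

```bash
cat >> h.py <<'E'
from scipy.spatial.transform import Rotation as R
def wray(d,pos,rv,u,v,z):
    T=np.eye(4);T[:3,:3]=R.from_rotvec(rv).as_matrix();T[:3,3]=pos
    return ray({**d,'extrinsics':T@d['tool_from_camera']},u,v,z)
E
python3 -c "
from h import *
d=load('w1');p=[518.65,27.38,152.18];rv=[3.1291,-.27823,-.0013]
g=d['image'].astype(int).mean(2)
print(g[168:195,300].astype(int).tolist());print(g[168:195,370].astype(int).tolist())
print('B',g[200:230,40].astype(int).tolist())
a=np.array([.983,-.182]);o=np.array([617.3,8.3])
for uv in ((262,187),(396,187),(262,177),(396,177),(251,264),(403,264)):
    q=wray(d,p,rv,*uv,29 if uv[1]>200 else 40)[:2];print(uv,q.round(1),((q-o)@a).round(1),((q-o)@[.182,.983]).round(1))
for uv in ((147,327),(5,221),(78,212),(5,213),(75,204)):
    print('B',uv,wray(d,p,rv,*uv,29 if uv[1]>300 else 40).round(1))
"
```

```text
[230, 230, 230, 231, 224, 192, 138, 130, 174, 217, 225, 220, 199, 181, 208, 225, 222, 202, 159, 139, 138, 139, 137, 138, 139, 140, 141]
[227, 227, 227, 227, 227, 221, 186, 136, 134, 185, 219, 224, 216, 197, 188, 210, 223, 221, 200, 161, 138, 137, 137, 137, 136, 136, 137]
B [229, 228, 226, 222, 222, 222, 221, 222, 222, 214, 180, 172, 212, 226, 227, 215, 187, 208, 225, 228, 220, 185, 131, 98, 99, 121, 143, 155, 155, 157]
(262, 187) [569.1  68.6] -58.4 50.5
(396, 187) [551.1 -32.1] -57.8 -51.8
(262, 177) [576.4  66.9] -50.8 50.2
(396, 177) [558.6 -33.1] -50.2 -51.4
(251, 264) [506.7  94.6] -124.4 64.7
(403, 264) [484.1 -31.7] -123.6 -63.6
B (147, 327) [465.4 199.5  29. ]
B (5, 221) [578.7 273.   40. ]
B (78, 212) [575.5 214.   40. ]
B (5, 213) [584.7 270.3  40. ]
B (75, 204) [581.8 214.   40. ]
```

{"api": "servo_tool", "payload": {"increments": [[0,0,-3,0,0,0,-1],[0,0,-6,0,0,0,-1],[0,0,-9,0,0,0,-1],[0,0,-11,0,0,0,-1],[0,0,-12.3,0,0,0,-1],[0,0,-12.7,0,0,0,-1],[0,0,-12.7,0,0,0,-1],[0,0,-12.7,0,0,0,-1],[1.0,-0.18,-12.7,0,0,0,-1],[1.97,-0.36,-12.7,0,0,0,-1],[1.97,-0.36,-12.7,0,0,0,-1]]}}

```text
t: 2.57
ee_pos: [542.3, 21.8, 27.2]
orientation: [-3.128, 0.284, -0.008]
ft_force: [0.7, 0.4, 0.4]
width: 0.5
grasp_force: 0.0
```

{"api": "servo_tool", "payload": {"increments": [[0.5,-0.09,0,0,0,0,-1],[1.0,-0.18,0,0,0,0,-1],[1.5,-0.27,0,0,0,0,-1],[2.0,-0.36,0,0,0,0,-1],[2.5,-0.45,0,0,0,0,-1],[3.0,-0.55,0,0,0,0,-1],[3.0,-0.55,0,0,0,0,-1]]}}

```text
t: 3.15
ee_pos: [569.5, 16.5, 25.7]
orientation: [-3.129, 0.284, -0.002]
ft_force: [0.3, 0.1, -0.3]
width: 0.4
grasp_force: 0.0
```

```bash
python3 -c "
from h import *
o=ctrl.get_obs();d=snap('wrist','w2');print(o['ee_pos'],o['orientation'],o['ft_force'])"
```

```text
[569.54282094  16.51741098  25.66439785] [-3.12868885e+00  2.83749520e-01 -1.90693868e-03] [ 0.28609605  0.07068181 -0.25587765]
```

View pics/w2.png

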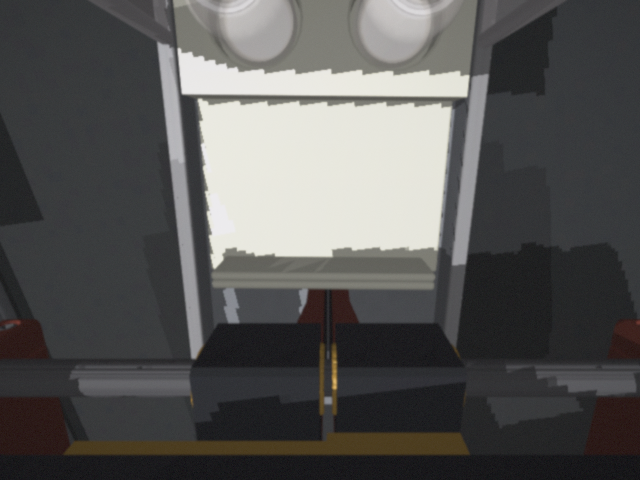

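The wrist view shows the lip's outer top edge at row ~288, right against the fingertips at (328,290). The vials are clear of the tool.

```bash
python3 -c "
from h import *
d=load('w2');p=[569.54,16.52,25.66];rv=[-3.12869,.28375,-.0019]
a=np.array([.983,-.182]);o=np.array([617.3,8.3])
print('tcp',((np.array(p[:2])-o)@a))
for uv in ((215,288),(433,288),(215,273),(433,273)):
    q=wray(d,p,rv,*uv,40)[:2];print(uv,q.round(1),((q-o)@a).round(1))
"
```

```text
tcp -48.44411999999999
(215, 288) [591.   62.8] -35.8
(433, 288) [573.6 -32.5] -35.5
(215, 273) [597.9  61. ] -28.7
(433, 273) [580.7 -33.2] -28.5
```

The tray is moving, with about 22 mm left to home.

{"api": "servo_tool", "payload": {"increments": [[0.4,-0.07,0,0,0,0,-1],[0.8,-0.15,0,0,0,0,-1],[1.2,-0.22,0,0,0,0,-1],[1.5,-0.27,0,0,0,0,-1],[1.7,-0.31,0,0,0,0,-1],[1.9,-0.35,0,0,0,0,-1],[2.1,-0.38,0,0,0,0,-1],[2.2,-0.4,0,0,0,0,-1]]}}

```text
t: 3.87
ee_pos: [590.4, 12.5, 25.6]
orientation: [3.129, -0.284, -0.0]
ft_force: [-3.0, -1.3, -1.4]
width: 0.2
grasp_force: 1.3
```

{"api": "servo_tool", "payload": {"increments": [[0.1,-0.02,0,0,0,0,-1],[0.2,-0.04,0,0,0,0,-1],[0.3,-0.05,0,0,0,0,-1],[0.3,-0.05,0,0,0,0,-1]]}}

```text
t: 4.2
ee_pos: [590.6, 12.5, 25.5]
orientation: [3.129, -0.284, -0.009]
ft_force: [-11.2, 1.4, 7.4]
width: 0.4
grasp_force: 5.4
```

{"api": "servo_tool", "payload": {"increments": [[0.2,-0.04,0,0,0,0,-1],[0.4,-0.07,0,0,0,0,-1],[0.4,-0.07,0,0,0,0,-1]]}}

```text
t: 4.45
ee_pos: [590.6, 12.4, 25.1]
orientation: [3.128, -0.284, -0.022]
ft_force: [-21.8, 4.6, 15.6]
width: 0.2
grasp_force: 11.1
```

{"api": "servo_tool", "payload": {"increments": [[-2,0.36,0,0,0,0,-1],[-4,0.73,0,0,0,0,-1],[-6,1.1,1,0,0,0,-1],[-7,1.3,4,0,0,0,-1],[-7,1.3,8,0,0,0,-1],[-7,1.3,12,0,0,0,-1],[-7,4,13,0,0,3,-1],[-7,8,13,0,0,6,-1],[-7,12,13,0,0,10,-1],[-7,16,13,0,0,10,-1],[-7,20,13,0,0,10,-1],[-7,23,13,0,0,10,-1],[-7,25.1,13,0,0,10,-1],[-7,25.1,13,0,0,10,-1],[-7,25.1,13,0,0,10,-1],[-7,25.1,13,0,0,10,-1]]}}

```text
t: 5.78
ee_pos: [527.5, 262.0, 155.8]
orientation: [-3.142, 0.01, -0.001]
ft_force: [0.1, 0.3, 0.3]
width: 0.6
grasp_force: 0.0
```

```bash
python3 -c "
from h import *
o=ctrl.get_obs();d=snap('wrist','w3');np.save('pics/o3.npy',o,allow_pickle=True);print(o['ee_pos'],o['orientation'],o['ft_force'])"
```

```text
[527.51981601 262.04745123 155.7962946 ] [-3.14150432e+00  9.62227146e-03 -1.02157273e-03] [0.14449672 0.34551683 0.31683501]
```

View pics/w3.png

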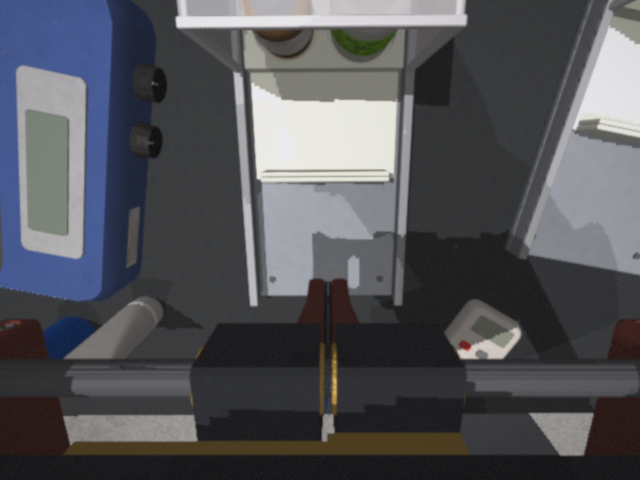

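The bottle lip is at rows ~170–182 (cols 260–391) with the bare floor behind it at rows 70–170. The brown and green-labelled bottles sit under the hood at (285,40) and (362,35).

```bash
python3 -c "
from h import *
d=load('w3');o=np.load('pics/o3.npy',allow_pickle=True).item()
g=d['image'].astype(int).mean(2)
print(g[163:190,280].astype(int).tolist());print(g[163:190,375].astype(int).tolist())
for n,uv,z in (('outer',(260,182),40),('outer',(390,181.5),40),('inner',(260,172),40),('inner',(390,171.5),40),('front',(254,305),29),('front',(398,304),29),('hood',(182,26),137),('hood',(464,22),137),('block',(246,70),32),('block',(405,68),32),('Vlip',(577,126),40),('Vlip',(638,137),40)):
    print(n,uv,wray(d,o['ee_pos'],o['orientation'],*uv,z).round(1))
"
```

```text
[233, 233, 231, 233, 232, 227, 202, 152, 147, 205, 227, 228, 213, 183, 194, 221, 228, 220, 191, 145, 139, 160, 168, 171, 171, 172, 173]
[229, 228, 228, 228, 228, 220, 178, 145, 184, 219, 226, 221, 204, 183, 209, 225, 223, 200, 144, 92, 87, 117, 132, 134, 135, 135, 136]
outer (260, 182) [573.7 313.3  40. ]
outer (390, 181.5) [573.5 213.1  40. ]
inner (260, 172) [581.2 312.9  40. ]
inner (390, 171.5) [581.  213.4  40. ]
front (254, 305) [464.9 326.9  29. ]
front (398, 304) [465.1 199.6  29. ]
hood (182, 26) [653.1 325.9 137. ]
hood (464, 22) [653.9 199.7 137. ]
block (246, 70) [654.  320.4  32. ]
block (405, 68) [654.7 204.2  32. ]
Vlip (577, 126) [613.3  76.5  40. ]
Vlip (638, 137) [605.2  29.6  40. ]
```

{"api": "servo_tool", "payload": {"increments": [[3.5,0,0,0,0,0,-1],[7,0,0,0,0,0,-1],[7.3,0,0,0,0,0,-1],[7.3,0,0,0,0,0,-1],[7.3,0,-3,0,0,0,-1],[7.3,0,-6,0,0,0,-1],[7.3,0,-8,0,0,0,-1],[7.3,0,-9,0,0,0,-1],[7.3,0,-9,0,0,0,-1]]}}

```text
t: 6.58
ee_pos: [597.8, 261.1, 63.3]
orientation: [3.14, -0.011, -0.008]
ft_force: [-1.2, 0.6, -0.1]
width: 0.3
grasp_force: 0.0
```

{"api": "servo_tool", "payload": {"increments": [[0,0,-1,0,0,0,-1],[0,0,-2,0,0,0,-1],[0,0,-3,0,0,0,-1],[0,0,-4,0,0,0,-1],[0,0,-4,0,0,0,-1],[0,0,-4,0,0,0,-1]]}}

```text
t: 7.08
ee_pos: [599.8, 262.4, 25.0]
orientation: [3.141, -0.01, -0.002]
ft_force: [0.6, 0.4, 0.2]
width: 0.6
grasp_force: 0.0
```

{"api": "servo_tool", "payload": {"increments": [[-0.2,0,0,0,0,0,-1],[-0.4,0,0,0,0,0,-1],[-0.6,0,0,0,0,0,-1],[-0.8,0,0,0,0,0,-1],[-1.0,0,0,0,0,0,-1],[-1.2,0,0,0,0,0,-1],[-1.5,0,0,0,0,0,-1],[-1.8,0,0,0,0,0,-1],[-2.1,0,0,0,0,0,-1],[-2.4,0,0,0,0,0,-1],[-2.7,0,0,0,0,0,-1],[-3.0,0,0,0,0,0,-1],[-3.3,0,0,0,0,0,-1],[-3.6,0,0,0,0,0,-1],[-3.9,0,0,0,0,0,-1],[-4.1,0,0,0,0,0,-1],[-4.2,0,0,0,0,0,-1]]}}

```text
t: 8.5
ee_pos: [557.8, 262.5, 25.6]
orientation: [3.142, -0.01, -0.001]
ft_force: [1.9, 0.9, 1.3]
width: 0.3
grasp_force: 1.2
```

```bash
python3 -c "
from h import *
o=ctrl.get_obs();d=snap('wrist','w4');np.save('pics/o4.npy',o,allow_pickle=True);print(o['ee_pos'],o['orientation'],o['ft_force'])"
```

```text
[557.8271977 262.5339386  25.611146 ] [ 3.14151110e+00 -9.69140748e-03 -5.72905963e-04] [1.90355949 0.89918132 1.29744748]
```

View pics/w4.png

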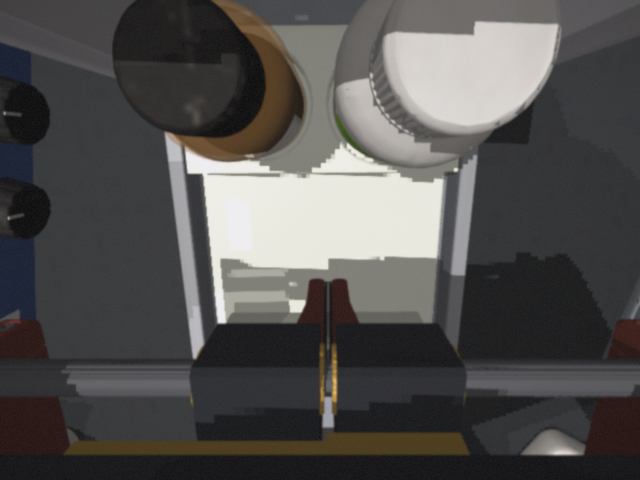

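The tray is following the hook. Brown bottle (cap (185,65)) and white bottle (cap (465,60)) both stand upright in their pockets.

{"api": "servo_tool", "payload": {"increments": [[-0.2,0,0,0,0,0,-1],[-0.5,0,0,0,0,0,-1],[-0.8,0,0,0,0,0,-1],[-1.2,0,0,0,0,0,-1],[-1.6,0,0,0,0,0,-1],[-2.0,0,0,0,0,0,-1],[-2.4,0,0,0,0,0,-1],[-2.8,0,0,0,0,0,-1],[-3.2,0,0,0,0,0,-1],[-3.6,0,0,0,0,0,-1],[-4.0,0,0,0,0,0,-1],[-4.4,0,0,0,0,0,-1],[-4.8,0,0,0,0,0,-1],[-5.2,0,0,0,0,0,-1],[-5.6,0,0,0,0,0,-1],[-6.0,0,0,0,0,0,-1],[-6.3,0,0,0,0,0,-1],[-6.6,0,0,0,0,0,-1],[-6.8,0,0,0,0,0,-1],[-6.9,0,0,0,0,0,-1]]}}

```text
t: 10.22
ee_pos: [488.9, 262.4, 25.7]
orientation: [3.141, -0.01, -0.0]
ft_force: [3.0, -0.6, -2.4]
width: 0.4
grasp_force: 1.2
```

{"api": "servo_tool", "payload": {"increments": [[-0.15,0,0,0,0,0,-1],[-0.3,0,0,0,0,0,-1],[-0.45,0,0,0,0,0,-1],[-0.6,0,0,0,0,0,-1],[-0.75,0,0,0,0,0,-1],[-0.9,0,0,0,0,0,-1],[-1.0,0,0,0,0,0,-1],[-1.0,0,0,0,0,0,-1]]}}

```text
t: 10.88
ee_pos: [482.7, 262.9, 26.1]
orientation: [-3.14, 0.009, -0.01]
ft_force: [13.1, -4.8, -8.7]
width: 0.3
grasp_force: 6.8
```

Resistance starts where the stop is expected. One more small pull will confirm it.

{"api": "servo_tool", "payload": {"increments": [[-0.15,0,0,0,0,0,-1],[-0.3,0,0,0,0,0,-1],[-0.3,0,0,0,0,0,-1]]}}

```text
t: 11.13
ee_pos: [482.6, 263.3, 26.4]
orientation: [-3.138, 0.008, -0.019]
ft_force: [21.9, -6.1, -14.6]
width: 0.0
grasp_force: 11.2
```

{"api": "servo_tool", "payload": {"increments": [[0.5,0,0,0,0,0,-1],[1.0,0,0,0,0,0,-1],[1.5,0,0,0,0,0,-1],[1.8,0,0,0,0,0,-1],[1.8,0,0,0,0,0,-1],[1.8,0,2,0,0,0,-1],[1.8,0,5,0,0,0,-1],[1.8,0,8,0,0,0,-1],[1.8,0,12,0,0,0,-1],[1.8,0,16,0,0,0,-1],[1.8,0,20,0,0,0,-1],[1.8,-4,20,0,0,0,-1],[1.8,-8,20,0,0,0,-1],[1.8,-12,20,0,0,0,-1],[1.8,-16,20,0,0,0,-1],[1.8,-20,20,0,0,0,-1],[1.8,-24,20,0,0,0,-1],[1.8,-28,20,0,0,0,-1],[1.8,-32,20,0,0,0,-1],[1.8,-36,20,0,0,0,-1]]}}

```text
t: 12.8
ee_pos: [493.3, -99.0, 225.7]
orientation: [-3.141, 0.009, 0.001]
ft_force: [1.7, 0.4, -0.4]
width: 0.4
grasp_force: 0.0
```

{"api": "servo_tool", "payload": {"increments": [[-2,-4,0,0,0,0,-1],[-4,-8,0,0,0,0,-1],[-6,-12,0,0,0,0,-1],[-8,-16,0,0,0,0,-1],[-8,-20,0,0,0,0,-1],[-8,-24,0,0,0,0,-1],[-8,-24,0,0,0,0,-1],[-8,-24,0,0,0,0,-1],[-8,-24,0,0,0,0,-1]]}}

```text
t: 13.55
ee_pos: [413.7, -336.7, 225.2]
orientation: [-3.14, 0.012, 0.002]
ft_force: [-0.3, -0.4, -0.3]
width: 0.5
grasp_force: 0.0
```

```bash
python3 -c "
from h import *
d=snap('top','top1')
A=cv2.resize(d['image'][135:325,205:415],None,fx=3.15,fy=3.15,interpolation=2)
cv2.imwrite('pics/c3.png',A[:,:,::-1]);print(ctrl.get_obs()['ee_pos'])
"
```

```text
[ 413.88404908 -335.99414893  225.19400896]
```

View pics/c3.png

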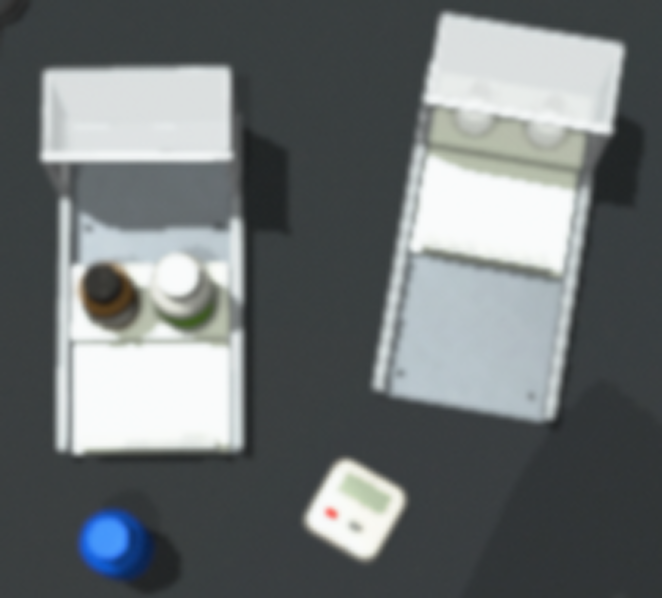

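The bottle tray is fully out, its lip flush with the unit front at (150,452), with both bottles upright. The vial tray is home with its lip at ~(488,262), and the timer and blue bottle have not moved.

```bash
python3 -c "
from h import *
print(ctrl.close_job())"
```

```text
the job is handed in; nothing more can be done
None
```

The job is handed in: I pushed the vial tray home to its stop, then hooked the bottle tray out to its stop with both bottles upright, and the timer unmoved in the last picture (the beaker and tube were outside that crop).

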